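# Load and dose the mug washer

## Robot

A 6-joint arm with a two-finger parallel gripper is mounted at the origin on the work surface. World frame = base frame: x ahead of the robot, y to its left, z up, the work surface at z = 0. Lengths are in mm, angles in rad, forces in N, time in s.
With the tool pointing down it reaches from about 375 to 975 mm from the base axis. Payload 3.8 kg.
Tool frame: the origin (TCP) lies midway between the tips of the shut fingers; the grasp point (between the pads) lies 19 mm behind it (manip.pinch_z is the distance from the TCP to the grasp point, in mm); z points along the fingers, y is the line along which they close (so a half turn about z gives the same grasp; the last joint's range is limited). The gripper opens to 85 mm and grips with 20 to 120 N. Pads are 22 mm wide; open, the fingers measure 114 mm over their backs; the gripper's body (76 mm by 85 mm) begins 54 mm behind the grasp point. The pads swing forward as they close: fully open they stand 13 mm farther back than shut.
Start: joints at [1.281, 0.264, 1.604, -0, 1.274, -0.037], TCP at [168.826, 653.541, 231.28] pointing down, gripper open.
Joint ranges: [-2.63, 2.63], [-0.94, 2.18], [0.31, 2.57], [-1.31, 4.45], [0, 2.66], [-2.55, 2.55]. Speed limits (rad/s): [2.57, 2.57, 3.14, 3.14, 3.14, 3.14].

## Interface

Orientations are given as a rotation vector (axis times angle).
In Python, from rig import manip gives the robot as it stands. Calls block until the motion is done:
- manip.move_pose(position, orientation): joint-space move of the TCP to a pose.
- manip.move_straight(position, rotation=None, v=150): straight line of the TCP; rotation=None keeps the orientation; v is the mean speed in mm/s.
- manip.move_j(angles): joint-space move.
- manip.set_gripper(opening, force=None): opening from 0.0 (shut) to 1.0 (fully open); force is the grip in N (None keeps the last); returns when the fingers have stopped.
- manip.dwell(seconds).
- manip.solve_ik(position, orientation): joint angles nearest the present ones, or None.
- manip.camera(name): name is "scene" or "top"; returns (picture, depth): 400x640x3 uint8, blue, green, red; 400x640 float32, mm along the optical axis (not along the pixel's ray), 0 where there is no reading.
- manip.get_calibration(name): a dict with "mtx" (3x3 intrinsics, pixels), "k1" (the pictures are not rectified: a ray, as slopes to the right and down, at radius r is drawn at 1 + k1 r^2 times it, then the intrinsics apply), "camera_from_world" (4x4, takes a point from world to camera coordinates). Camera axes: x right, y down, z forward; pixel columns grow to the right and rows downward; lengths in mm; the calibration is good to about 2 mm. A picture is of the moment at which its call begins. get_calibration takes no time and is no camera call.
A pose or a line that the arm cannot do raises manip.Unreachable and nothing moves.
- manip.close_job(): hands the job in; it is judged then, once.
Readings, each from a call of its own:
- manip.current_time_s(): time.
- manip.current_qpos(): joint angles.
- manip.current_qd(): joint speeds.
- manip.current_joint_torque(): joint torques, N m.
- manip.current_position(): TCP position.
- manip.current_tcp_rot(): TCP orientation.
- manip.current_wrist_force(): force on the tool from outside, world axes, zero at the start.
- manip.current_torque(): the same for the moment, N m.
- manip.current_opening(): opening from 0.0 (shut) to 1.0 (fully open).
- manip.current_grip_force(): force on a finger pad.
Only numpy, scipy, OpenCV 4.12 (cv2) and the standard library are available. Lean on these libraries where they do the work, as an engineer would, in place of code of your own. Each camera call takes 0.05 s, during which the arm holds its last target. There are 200 camera calls.

## Task

Load the mug washer: raise its front sash all the way, pull the tray fully out, stand every mug upright on the tray, push the tray fully home and lower the sash right down. Then swing the dust cover on the dosing tower well aside on its pin until the port is completely clear, drop every cleaning block on the table through the port, and swing the cover back fully shut. Leave the sugar jar, the syrup bottle and the bowl where they stand.

Things in the scene. Friction and masses are not known exactly. Their poses are not given: they have to be found in the camera images.
- washer: White tabletop mug washer, fixed. Origin on the table, midway along its wash bay's front plane; x points into the machine, away from the robot, y to its left, z up. In mm: bay x 0 to 150, y -130 to 130, roof top z 150, entrance 136 high. Dosing tower on its left: x -100 to 90, y 130 to 250, top z 200. Slim sash guides at x -8, y +-123 rise to z 270 (look only).
- sash (a joint): Height of the clear sash closing the bay's front: 0 = right down, 0.12 m = fully raised. Slides straight up and stays where left (9 N to raise, 4 N to lower). Panel 236 mm wide, 128 mm tall, 8 mm thick, in the washer's plane x = -6 mm; its lower edge is 22 mm over the table when down.
- sash_handle (a point): Middle of the sash's blue handle: a level round bar, 14 mm thick, 100 mm long along the washer's y, on two posts above the sash; 188 mm over the table when the sash is down. Can be pinched from above.
- tray (a joint): How far the wire-look steel tray is pulled out: 0 = fully home in the bay, 0.15 m = fully out. Slides along the washer's -x; friction 1.5 N; stays where it is left. The sash does not touch the tray, but a mug cannot pass a lowered sash.
- tray_mid (a point): Middle of the tray floor's top surface, 12 mm over the table; axes as the washer's. At joint 0 it lies 60 mm behind the washer's origin. Inside its 8 mm high rim the floor is 106 mm (x) by 218 mm (y): two mugs fit side by side at y = +55 and -55 mm, handles along y.
- tray_handle (a point): Middle of the tray's blue handle: a level round bar, 12 mm thick and 90 mm long along the washer's y, 42 mm over the table and 140 mm in front (-x) of tray_mid. Can be pinched from above.
- cover (a joint): Angle of the black dust cover about its upright pin at cover_pin: 0 = shut, over the port; grows counter-clockwise seen from above, i.e. its knob goes from the far side of the pin outward to the washer's left; stop at 2.1 rad. The port is completely clear from 1.6 rad. Light friction, stays where it is left.
- cover_knob (a point): Point to grip on the orange knob, 34 mm above the cover's underside (236 mm over the table): an upright cylinder 22 mm in diameter and 36 mm tall standing on the cover (knob from 210 to 246 mm over the table), 115 mm from the pin's axis. The cover is a plate 8 mm thick, 80 mm wide, reaching 138 mm from the pin.
- cover_pin (a point): Axis of the cover's pin, on the tower's top face (200 mm over the table), 85 mm in front of the port's middle. Axes as the washer's.
- port (a point): Middle of the port's mouth in the tower's top face, 200 mm over the table; axes as the washer's. Rectangular hole 88 mm (x) by 68 mm (y), straight walls, floor 60 mm over the table.
- mug1: White ceramic mug standing on the table, 64 mm in diameter at the rim, 85 mm tall, walls 5 mm, 0.22 kg; origin at the middle of its underside, z up, handle on its +y side reaching about 60 mm from the axis. Can be gripped across the body along its x, near the rim. One or two mugs are there.
- mug2: A mug like mug1.
- block1: Blue and white cleaning block, 62 mm (x) by 36 mm (y) by 28 mm tall, 0.07 kg, flat on the table; origin at the middle of its underside. One to three blocks are there. A block may fall into the port and lie in it any way.
- block2: A block like block1.
- block3: A block like block1.
- sugar_jar: Bystander: amber glass jar with wooden cap, 70 mm in diameter, 100 mm tall; origin under its middle.
- syrup: Bystander: amber syrup bottle, 60 mm in diameter, 190 mm tall; origin under its middle.
- bowl: Bystander: blue bowl, 120 mm in diameter, 55 mm tall; origin under its middle.

How it is judged (in metres and radians):
On the way, in this order (a step that is already met when the one before it is completed fails the run):
1. the sash is raised (at least 105 mm) (value of joint sash above 0.105 m), for 0.2 s.
2. the tray is pulled out (at least 130 mm) (value of joint tray above 0.13 m), for 0.2 s.
3. every mug stands upright on the pulled-out tray (x of mug1 in the frame of tray_mid between -0.035 and 0.035 m and y of mug1 in the frame of tray_mid between -0.09 and 0.09 m and z of mug1 in the frame of tray_mid between -0.006 and 0.006 m and angle between each of mug1, mug2's own z axis and vertical below 0.15 rad and x of mug2 in the frame of tray_mid between -0.035 and 0.035 m and y of mug2 in the frame of tray_mid between -0.09 and 0.09 m and z of mug2 in the frame of tray_mid between -0.006 and 0.006 m and value of joint tray above 0.12 m), for 0.2 s.
4. the tray is home with the mugs standing on it, the sash still up (x of mug1 in the frame of tray_mid between -0.035 and 0.035 m and y of mug1 in the frame of tray_mid between -0.09 and 0.09 m and z of mug1 in the frame of tray_mid between -0.006 and 0.006 m and angle between each of mug1, mug2's own z axis and vertical below 0.15 rad and x of mug2 in the frame of tray_mid between -0.035 and 0.035 m and y of mug2 in the frame of tray_mid between -0.09 and 0.09 m and z of mug2 in the frame of tray_mid between -0.006 and 0.006 m and value of joint tray below 0.012 m and value of joint sash above 0.08 m), for 0.2 s.
5. the sash is right down (value of joint tray below 0.012 m and value of joint sash below 0.01 m), for 0.2 s.
6. the dust cover is swung aside (1.5 rad or more) (value of joint cover above 1.5 rad), for 0.2 s.
7. every block is in the port, the cover still aside (horizontal distance between each of block1, block2, block3 and port below 0.06 m and height (world z) of block1 between 0.04 and 0.165 m and height (world z) of block2 between 0.04 and 0.165 m and height (world z) of block3 between 0.04 and 0.165 m and value of joint cover above 1.2 rad), for 0.2 s.
At the end, for the whole second after the job is handed in: Every mug stands upright (within 0.15 rad) on the tray floor, its middle within 35 mm (x) and 90 mm (y) of the tray's; tray within 12 mm of home, sash within 10 mm of right down; every block at rest inside the port's shaft, at least 35 mm below its mouth; dust cover shut within 0.06 rad (all of step 5 and x of mug1 in the frame of tray_mid between -0.035 and 0.035 m and y of mug1 in the frame of tray_mid between -0.09 and 0.09 m and z of mug1 in the frame of tray_mid between -0.006 and 0.006 m and angle between each of mug1, mug2's own z axis and vertical below 0.15 rad and x of mug2 in the frame of tray_mid between -0.035 and 0.035 m and y of mug2 in the frame of tray_mid between -0.09 and 0.09 m and z of mug2 in the frame of tray_mid between -0.006 and 0.006 m and horizontal distance between each of block1, block2, block3 and port below 0.06 m and height (world z) of block1 between 0.04 and 0.165 m and height (world z) of block2 between 0.04 and 0.165 m and height (world z) of block3 between 0.04 and 0.165 m and value of joint cover below 0.06 rad and linear speed of each of mug1, mug2, block1, block2, block3 below 0.02 m/s); the robot touches nothing.
It fails at once if the sugar jar is moved more than 30 mm (distance of sugar_jar from where it was at the start of the episode above 0.03 m).
It fails at once if the syrup is moved more than 30 mm (distance of syrup from where it was at the start of the episode above 0.03 m).
It fails at once if the bowl is moved more than 30 mm (distance of bowl from where it was at the start of the episode above 0.03 m).
Of mug1, mug2 only 1 to 2 are there at a start; the rules pass over those that are not, and their reading is None.
Of block1, block2, block3 only 1 to 3 are there at a start; the rules pass over those that are not, and their reading is None.
At some moment in a run one of mug1, mug2, block1, block2, block3 may be knocked a few centimetres aside while the robot is not near it.
It also fails if it takes over 210 s, if anything falls off the work surface, if the arm or the gripper's body presses on something with over 40 N, if the wrist force passes 120 N, or if a joint passes its speed limit or range.

## Working session

There is one attempt and no reset: what is moved stays moved. The work goes in short steps, each a Python script; the robot and the scene stay as the last script left them, time stands still between calls to the robot, and variables do not carry over. Pictures are saved under pics/ and viewed, at most 14 in all, crops included, and the job is handed in when it is done.

```bash
ls; mkdir -p pics; python3 - <<'E'
from rig import manip
import cv2,numpy as np
for n in("scene","top"):
    p,d=manip.camera(n); cv2.imwrite(f"pics/{n}0.png",p); np.save(f"pics/{n}0.npy",d)
    c=manip.get_calibration(n); print(n,c["mtx"].tolist(),c["k1"],np.round(c["camera_from_world"],3).tolist(), (d>0).mean())
print(manip.current_tcp_rot(),manip.pinch_z,manip.current_time_s())
E
```

```text
pics
rig.py
scene [[456.1411595562355, 0.0, 318.10292171869804], [0.0, 456.1411595562355, 197.13534808230435], [0.0, 0.0, 1.0]] -0.03883849998816537 [[-0.001, 1.0, -0.007, -83.263], [0.874, -0.002, -0.486, -409.575], [-0.486, -0.006, -0.874, 1738.454], [0.0, 0.0, 0.0, 1.0]] 0.99583984375
top [[497.22217255424874, 0.0, 326.88235304463734], [0.0, 497.22217255424874, 201.22059971387282], [0.0, 0.0, 1.0]] -0.07633228543019954 [[-0.008, -1.0, -0.007, 100.391], [-0.987, 0.009, -0.161, 578.21], [0.161, 0.006, -0.987, 1433.647], [0.0, 0.0, 0.0, 1.0]] 0.99602734375
[-0.39597561 -3.11617386  0.00315776] 18.700000000000003 0.1
```

View pics/scene0.png

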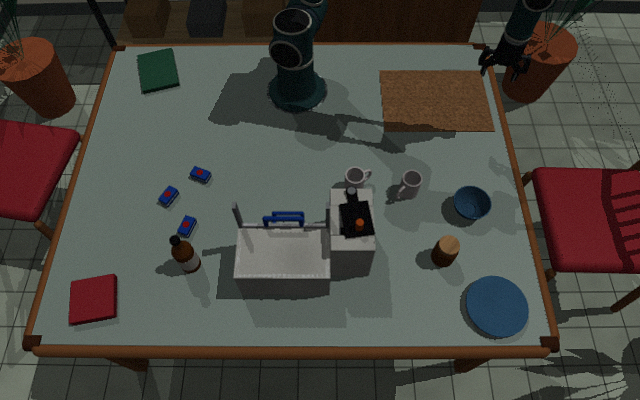

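View pics/top0.png

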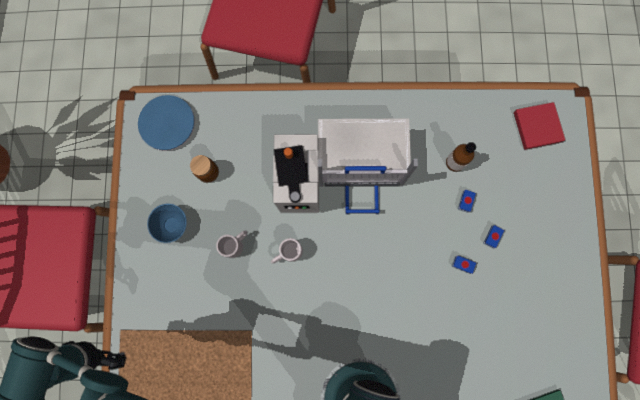

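The scene view (taken from the far side) shows mugs at (356,177) and (410,184), blocks at (200,174), (168,196), (187,226), the washer at (283,250), the tower at (352,230) and the orange knob at (360,225). The top view shows mugs at (228,245) and (290,250), blocks at (467,201), (494,237), (464,264), the tower at (296,172), the tray handle at (362,211) and the sash handle at (365,169).

```bash
cat > h.py <<'E'
from rig import manip
import cv2,numpy as np
from scipy.spatial.transform import Rotation as R
def cal(n):
    c=manip.get_calibration(n); return c["mtx"],c["k1"],np.array(c["camera_from_world"])
def rays(n,uv):
    K,k,T=cal(n); uv=np.asarray(uv,float).reshape(-1,1,2)
    q=cv2.undistortPoints(uv,K,np.array([k,0,0,0,0.]))[:,0]
    d=np.c_[q,np.ones(len(q))]@T[:3,:3]; return -T[:3,:3].T@T[:3,3],d
def on_plane(n,uv,z):
    o,d=rays(n,uv); return o+d*((z-o[2])/d[:,2])[:,None]
def cloud(n,dep):
    h,w=dep.shape; u,v=np.meshgrid(np.arange(w),np.arange(h))
    o,d=rays(n,np.stack([u,v],-1).reshape(-1,2)); P=o+d*dep.reshape(-1,1); return P.reshape(h,w,3)
def cross(n1,u1,n2,u2):
    o1,d1=rays(n1,u1);o2,d2=rays(n2,u2);out=[]
    for a,b in zip(d1,d2):
        s=np.linalg.lstsq(np.c_[a,-b],o2-o1,rcond=None)[0]; p,q=o1+s[0]*a,o2+s[1]*b
        out.append(np.r_[(p+q)/2,np.linalg.norm(p-q)])
    return np.array(out)
def masks(p):
    H=cv2.cvtColor(p,cv2.COLOR_BGR2HSV);h,s,v=cv2.split(H)
    return dict(blue=((h>105)&(h<130)&(s>150)&(v>60)).astype(np.uint8),
      orange=((h>3)&(h<16)&(s>180)&(v>120)).astype(np.uint8),
      white=((s<40)&(v>120)).astype(np.uint8))
def blobs(m,amin=15):
    n,l,st,c=cv2.connectedComponentsWithStats(m); return [(c[i],st[i],l==i) for i in range(1,n) if st[i,4]>=amin]
E
python3 - <<'E'
from h import *
np.set_printoptions(precision=1,suppress=True)
for n in("scene","top"):
    p=cv2.imread(f"pics/{n}0.png");d=np.load(f"pics/{n}0.npy");P=cloud(n,d);M=masks(p)
    ok=(d>0)
    print(n,"table z",np.median(P[...,2][ok&(abs(P[...,0]-450)<60)&(abs(P[...,1]+100)<100)]))
    for k in("blue","orange"):
        for c,st,l in blobs(M[k]):
            q=P[l&ok]; 
            print(k,c,st[4],"med",np.median(q,0),"z",np.percentile(q[:,2],[5,95]))
    reg=ok&(P[...,0]>450)&(P[...,0]<1000)&(abs(P[...,1]-50)<350)
    for nm,lo,hi in(("roof",140,160),("tower",194,206),("cover",206,213),("rim",78,92)):
        m=(reg&(P[...,2]>lo)&(P[...,2]<hi)).astype(np.uint8)
        for c,st,l in blobs(m,40):
            q=P[l]; r=cv2.minAreaRect(q[:,:2].astype(np.float32)); print(nm,st[4],np.array(r[0]),np.array(r[1]),r[2],"z",np.median(q[:,2]))
E
```

```text
scene table z -0.061898827627032915
blue [199.6 172.6] 118 med [ 390.3 -309.3   28. ] z [23.8 32.6]
blue [167.4 194.3] 123 med [ 476.7 -409.2   27.7] z [23.4 32.5]
blue [287.5 212.5] 62 med [549.6 -11.5  47.2] z [42.9 51. ]
blue [185.9 224.6] 140 med [ 586.4 -332.4   26.9] z [21.4 32.6]
blue [282.4 217.8] 140 med [645.4 -16.3 200.7] z [  1.3 204.6]
orange [359.8 221.2] 17 med [678.1 195.2 247.2] z [245.1 250.5]
roof 5333 [719.6  46.1] [378.9 166.1] 89.72518920898438 z 150.20376167621384
tower 1263 [647.4 178. ] [193.1 119.1] 0.7141454815864563 z 200.21482798204192
tower 268 [617.7 216.9] [133.2  43.4] 0.12385551631450653 z 200.09082119600419
tower 176 [646.5 -11. ] [110.4  14.1] 89.61966705322266 z 200.33084924722903
cover 919 [627.3 187.3] [155.1  80. ] 8.18087100982666 z 209.92467037242955
rim 42 [459.2 203. ] [17.3 54. ] 0.7390539646148682 z 84.75602674587947
rim 45 [469.4 371.6] [53.  20.7] 69.00273132324219 z 85.11451322414109
rim 64 [741.3 179.1] [  4.8 114.4] 0.37530770897865295 z 84.48825253974906
rim 78 [798.1 -71.1] [143.9   3.7] 89.99803924560547 z 85.01905261558056
top ta
[... 235 characters left out ...]
3 med [ 469.7 -404.4   26.2] z [21.1 33.1]
blue [464.2 264.2] 169 med [ 389.4 -309.2   26.3] z [21.1 31.4]
orange [287.5 151.4] 51 med [680.4 198.1 245.3] z [238.6 247.4]
roof 4750 [717.6 -10.5] [259.7 169.7] 89.62300872802734 z 148.89392169373036
roof 59 [550.7 187.4] [96.6  3.7] 89.39632415771484 z 153.22707057446019
tower 1237 [646.5 172.9] [198.6 121.5] 7.171422004699707 z 199.12130218798075
tower 361 [614.  214.1] [126.4  51.8] 0.58468097448349 z 198.82633735010245
tower 196 [644.5 -10.2] [111.3  12.5] 89.61078643798828 z 199.1208784730369
cover 956 [627.  190.1] [153.3  79.9] 8.407205581665039 z 209.26762072290637
rim 86 [640.4   7.1] [ 10.  228.6] 2.330845594406128 z 84.72477781544285
```

```bash
cat >> h.py <<'E'
def tilt(P): # level the cloud on the table
    return P
def top_faces(n,p,d,lo=20,hi=36):
    "blocks: top-face cloud in the free table area"
    P=cloud(n,d); z0=np.median(P[...,2][(d>0)&(abs(P[...,0]-450)<60)&(abs(P[...,1]+100)<100)])
    m=((d>0)&(P[...,2]-z0>lo)&(P[...,2]-z0<hi)&(P[...,0]>330)&(P[...,0]<700)&(P[...,1]<-200)&(P[...,1]>-560)).astype(np.uint8)
    out=[]
    for c,st,l in blobs(m,60):
        q=P[l]; r=cv2.minAreaRect(q[:,:2].astype(np.float32)); b=cv2.boxPoints(r)
        e=max((b[1]-b[0],b[2]-b[1]),key=np.linalg.norm)
        out.append((np.array(r[0]),np.array(sorted(r[1])),np.degrees(np.arctan2(e[1],e[0]))%180,np.median(q[:,2])-z0))
    return out
def mug_pts(n,d,box):
    P=cloud(n,d); z0=np.median(P[...,2][(d>0)&(abs(P[...,0]-450)<60)&(abs(P[...,1]+100)<100)])
    x0,x1,y0,y1=box
    q=P[(d>0)&(P[...,0]>x0)&(P[...,0]<x1)&(P[...,1]>y0)&(P[...,1]<y1)].copy(); q[:,2]-=z0; return q
E
python3 - <<'E'
from h import *
np.set_printoptions(precision=1,suppress=True)
big=[]
for n,(a,b) in(("scene",((150,250),(310,440))),("top",((205,275),(200,330)))):
    p=cv2.imread(f"pics/{n}0.png");d=np.load(f"pics/{n}0.npy")
    for r in top_faces(n,p,d): print(n,*r)
    for nm,box in(("A",(410,530,140,260)),("B",(410,530,310,420))):
        q=mug_pts(n,d,box); r=q[(q[:,2]>76)]; h=q[(q[:,2]>15)]
        print(n,nm,len(r),"rim x",r[:,0].min(),r[:,0].max(),"y",r[:,1].min(),r[:,1].max(),"z",np.percentile(r[:,2],[50,95]),"all",h[:,:2].min(0),h[:,:2].max(0))
    big.append(cv2.resize(p[a[0] if n=="scene" else 215:a[1], b[0]:b[1]],None,fx=5,fy=5,interpolation=cv2.INTER_CUBIC))
h=max(i.shape[0] for i in big)
o=np.vstack([cv2.copyMakeBorder(i,0,0,0,650-i.shape[1],cv2.BORDER_CONSTANT) for i in big])
cv2.imwrite("pics/z1.png",cv2.resize(o,None,fx=.73,fy=.73)); print(o.shape)
E
```

```text
scene [ 389.8 -313.5] [38.  66.3] 69.08703 27.264650129901383
scene [ 471.9 -410.5] [39.2 62.5] 150.42392 27.478002150860107
scene [ 581.8 -332.4] [39.2 62.6] 160.48819 26.95424018361689
scene A 106 rim x 410.0329125468951 468.29076112078167 y 170.2067350865155 245.3012766228282 z [83.5 89.2] all [410.  170.2] [468.5 256.2]
scene B 134 rim x 415.70730329942387 480.713073832133 y 345.8158741077679 411.22742704745184 z [83.2 88.8] all [415.7 333.2] [494.9 411.2]
top [ 581.7 -330. ] [35.1 62.7] 160.03845 27.359061157296082
top [ 473.4 -407.5] [38.1 62.5] 152.11473 27.543581138456375
top [ 389.7 -311.9] [36.8 60.9] 66.82387 27.575546727852043
top A 100 rim x 410.2740795133748 464.384160528171 y 173.23428103700525 242.93487623192226 z [84.1 89.3] all [410.  172.4] [464.4 252.8]
top B 136 rim x 416.07538815670773 477.39398903996596 y 348.28318538499485 416.8438218370252 z [84.1 89.5] all [414.6 331.6] [492.1 416.8]
(800, 650, 3)
```

View pics/z1.png

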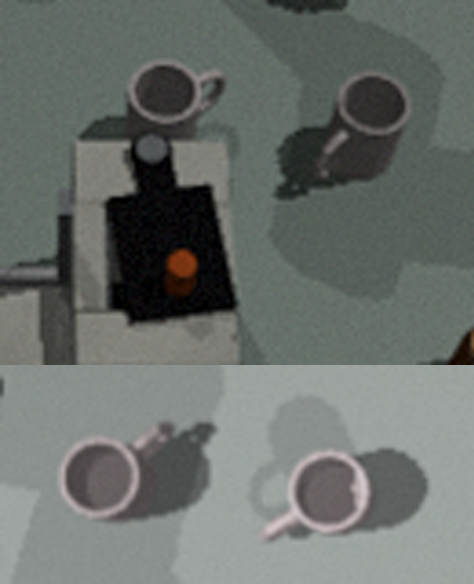

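The crops show mug A beside the tower with its handle toward −x/+y, and mug B with its handle toward +x/−y. Next I fit the rims and refine the washer frame.

```bash
cat >> h.py <<'E'
from scipy.optimize import least_squares
def mug_fit(n,d,c0):
    q=mug_pts(n,d,(c0[0]-75,c0[0]+75,c0[1]-75,c0[1]+75)); r=q[(q[:,2]>78)&(q[:,2]<95)]
    f=least_squares(lambda s:np.hypot(r[:,0]-s[0],r[:,1]-s[1])-29.5,c0,loss="soft_l1",f_scale=2).x
    k=np.hypot(*(q[:,:2]-f).T); h=q[(k>39)&(k<64)&(q[:,2]>30)&(q[:,2]<80)]
    v=h[:,:2].mean(0)-f if len(h) else np.zeros(2)
    return f,len(r),np.median(r[:,2]),np.degrees(np.arctan2(v[1],v[0])),len(h)
E
python3 - <<'E'
from h import *
np.set_printoptions(precision=1,suppress=True)
pk={}
for n in("scene","top"):
    p=cv2.imread(f"pics/{n}0.png");d=np.load(f"pics/{n}0.npy")
    for c in((440,203),(448,378)): print(n,*mug_fit(n,d,c))
    P=cloud(n,d); z0=np.median(P[...,2][(d>0)&(abs(P[...,0]-450)<60)&(abs(P[...,1]+100)<100)]);Z=P[...,2]-z0;X=P[...,0];Y=P[...,1]
    t=(Z>196)&(Z<213)&(Y>80)&(Y<300)&(X<800)&(X>500); q=P[t]; print("tower x",np.percentile(q[:,0],[.5,99.5]),"y",np.percentile(q[:,1],[.5,99.5]))
    t=(Z>144)&(Z<154)&(Y>-200)&(Y<110)&(X<850)&(X>660); q=P[t]; print("roof x max",np.percentile(q[:,0],99.5),"y",np.percentile(q[:,1],[.5]))
    # rear edge yaw
    e=np.array([[y,q[abs(q[:,1]-y)<5][:,0].max()] for y in range(-130,110,10)]); print("yaw deg",-np.degrees(np.polyfit(*e.T,1)[0]))
    M=masks(p)["blue"]>0
    hb=M&(Z>180)&(X>600); q=P[hb]; q=q[q[:,2]-z0>195]; print("sash bar",q.mean(0),"z",np.percentile(q[:,2]-z0,[50,95]),"y",q[:,1].min(),q[:,1].max())
    hb=M&(Z>37)&(Z<60)&(X<600)&(X>480)&(Y>-150); q=P[hb]; print("tray bar",q.mean(0),"x",q[:,0].min(),q[:,0].max(),"z",np.percentile(q[:,2]-z0,[50,95]),"y",q[:,1].min(),q[:,1].max())
    K=masks(p)["orange"]>0; q=P[K&(Z>238)]; print("knob",q.mean(0),len(q), np.median(q[:,2]-z0))
    hv=cv2.cvtColor(p,cv2.COLOR_BGR2HSV)
    t=(Z>200)&(Z<235)&(X>540)&(X<600)&(Y>140)&(Y<230)&(hv[...,2]>80)&(Z>212); q=P[t]; print("pin cap",q.mean(0) if len(q) else None,len(q))
E
```

```text
scene [436.6 201.9] 112 83.91479658309208 120.33491311528648 32
scene [448.6 380.2] 115 84.19592049483128 -45.88149779215032 39
tower x [553.5 742.1] y [118.3 237.4]
roof x max 801.0661203221478 y [-141.2]
yaw deg -0.8905314027936264
sash bar [658.9  -9.5 227.3] z [201.1 204.9] y -66.21418047884818 93.61919878374862
tray bar [550.2  -2.9  47.2] x 545.0916438183724 563.5733802501111 z [47.4 51.4] y -61.09140934178559 538.4733310465555
knob [709.1 188.6 310.6] 17 247.49359487073514
pin cap [565.8 176.9 215.2] 26
top [434.2 204.2] 119 84.41904154411827 121.59749139861026 34
top [446.5 383.2] 120 84.44808865379582 -48.75187801369532 34
tower x [552.5 738.6] y [123.2 240.1]
roof x max 800.2184923307134 y [-138.3]
yaw deg -0.12411741734774681
sash bar [643.7  -9.4 199.8] z [200.8 206.1] y -63.051252460623004 45.44441010985651
tray bar [549.1  -9.2  45.6] x 545.189093786572 556.2741666756425 z [46.7 51.7] y -55.97484011326742 39.069466064662365
knob [679.9 197.  244.8] 49 246.66603818200383
pin cap [567.4 182.6 213.3] 60
```

```bash
cat >> h.py <<'E'
W=np.array([651.3,-10.3]); YAW=np.radians(-0.3)
def w2(x,y): c,s=np.cos(YAW),np.sin(YAW); return W+[c*x-s*y,s*x+c*y]
PZ=manip.pinch_z
def down(deg,pos=None):
    "tool down, closing line along deg (world); half turn chosen to keep joint 6 near mid range"
    best=None
    for t in(deg,deg+180):
        a=np.radians((t+90)/2); o=np.pi*np.array([np.cos(a),np.sin(a),0])
        if pos is None: return o
        q=manip.solve_ik(pos,o)
        if q is not None and (best is None or abs(q[5])<best[0]): best=(abs(q[5]),o)
    return best[1]
def say(*a):
    print(*a,"t",round(manip.current_time_s(),1),"p",np.round(manip.current_position(),1),"open",round(manip.current_opening(),3),"F",np.round(manip.current_wrist_force(),1),flush=True)
def shot(tag):
    r={}
    for n in("scene","top"):
        p,d=manip.camera(n); cv2.imwrite(f"pics/{n}{tag}.png",p); np.save(f"pics/{n}{tag}.npy",d); r[n]=(p,d)
    return r
E
python3 - <<'E'
from h import *
x,y=w2(-6,0); z=194-PZ
p=manip.current_position(); manip.move_straight([p[0],p[1],400],v=300)
o=down(0,[x,y,z+60]); print(manip.solve_ik([x,y,z],o))
manip.move_pose([x,y,z+140],o); manip.set_gripper(1.0,60); say("above")
manip.move_straight([x,y,z],v=150); say("at")
manip.set_gripper(0.0,60); say("grip",manip.current_grip_force())
E
```

```text
[-5.45029320e-02  2.47465085e-01  1.72991399e+00 -4.44089210e-16
  1.16421358e+00 -5.45029320e-02]
above t 3.9 p [645.4  -9.7 315.4] open 0.998 F [-0.7  0.2  0.9]
at t 5.0 p [646.3 -10.3 176.6] open 1.003 F [-0.6  0.2  0.3]
grip 58.39456558227539 t 5.7 p [644.4 -10.2 175.3] open 0.142 F [-3.7 -0.3  2.5]
```

```bash
python3 - <<'E'
from h import *
p=np.array(manip.current_position()); manip.move_straight([p[0],p[1],306-PZ],v=100); say("up")
manip.dwell(.2); s=shot("1")
manip.set_gripper(1.0); say("rel")
p=np.array(manip.current_position()); manip.move_straight([p[0],p[1],p[2]+50],v=200)
P=cloud("top",s["top"][1]);m=(masks(s["top"][0])["blue"]>0)&(P[...,2]>250); print("bar top z",np.median(P[m],0) if m.any() else None)
manip.move_straight([540,-10,356-PZ],v=250)
s=shot("1b")
for n in s:
    P=cloud(n,s[n][1]);m=(masks(s[n][0])["blue"]>0)&(P[...,2]>270); print(n,"sash bar",np.median(P[m],0) if m.any() else None)
    m=(masks(s[n][0])["blue"]>0)&(P[...,2]>37)&(P[...,2]<56)&(abs(P[...,1])<120)&(P[...,0]<600); print("tray bar",P[m].mean(0),P[m][:,1].min(),P[m][:,1].max())
E
```

```text
up t 6.9 p [644.4 -10.2 288.4] open 0.142 F [-3.9 -0.9  0.8]
rel t 7.9 p [644.4 -10.3 287.3] open 1.003 F [-0.  -0.1 -0.5]
bar top z [640.61593927 -47.88213349 312.7708313 ]
scene sash bar [645.59171736 -12.55946797 313.96116021]<stdin>:11: RuntimeWarning: Mean of empty slice.
  ret = um.true_divide(
Traceback (most recent call last):
ValueError: zero-size array to reduction operation minimum which has no identity
```

```bash
python3 - <<'E'
from h import *
z=42-PZ; x=549.5
manip.move_straight([x,-10,z+80],v=250); manip.move_straight([x,-10,z],v=150); say("at")
manip.set_gripper(0.0,50); say("grip")
manip.move_straight([423.5,-9.6,z],v=100); say("pulled")
manip.set_gripper(1.0); manip.dwell(.2); say("rel")
manip.move_straight([423,-10,z+100],v=250); manip.move_straight([430,-150,300],v=300)
s=shot("2")
for n in s:
    P=cloud(n,s[n][1]);B=masks(s[n][0])["blue"]>0;m=B&(P[...,2]>37)&(P[...,2]<60)&(abs(P[...,1])<120)&(P[...,0]<600)
    if m.any(): print(n,"tray bar",P[m].mean(0),P[m][:,1].min(),P[m][:,1].max())
    for c in((436,203),(448,381)): print(n,*mug_fit(n,s[n][1],c))
    m=(P[...,2]>10)&(P[...,2]<30)&(abs(P[...,1]+10)<140)&(P[...,0]>480)&(P[...,0]<645); q=P[m]; print("tray",np.percentile(q[:,0],[1,50,99]),np.percentile(q[:,1],[1,50,99]),"z",np.median(q[:,2]))
E
```

```text
at t 10.8 p [550.5 -10.1  24.3] open 0.996 F [ 1.3 -0.2  0.6]
grip t 11.4 p [549.6 -10.   23.7] open 0.119 F [-1.3  0.3  4.6]
pulled t 12.8 p [422.8  -9.6  23.6] open 0.121 F [-1.1  1.2  8.1]
rel t 13.8 p [423.5  -9.6  23.3] open 1.001 F [-0.2  1.  -0.1]
scene tray bar [423.54741324 -10.581052    47.15007711] -60.7682193222483 34.95757251846237
scene [436. 203.] 0 nan 0.0 0
scene [448. 381.] 0 nan 0.0 0
tray [481.99179123 504.04140708 508.22470633] [-121.42141768  -29.48179631   38.25717877] z 18.455364851500462
top tray bar [424.41475676  -9.05132802  45.99414526] -56.44532942648274 37.87864612887861
top [436. 203.] 0 nan 0.0 0
top [448. 381.] 0 nan 0.0 0
tray [486.92625294 562.60368953 621.53110635] [-121.76455802   -7.46024713  104.8175789 ] z 13.324187292134411
  return _methods._mean(a, axis=axis, dtype=dtype,
  ret = ret.dtype.type(ret / rcount)
```

View pics/top2.png

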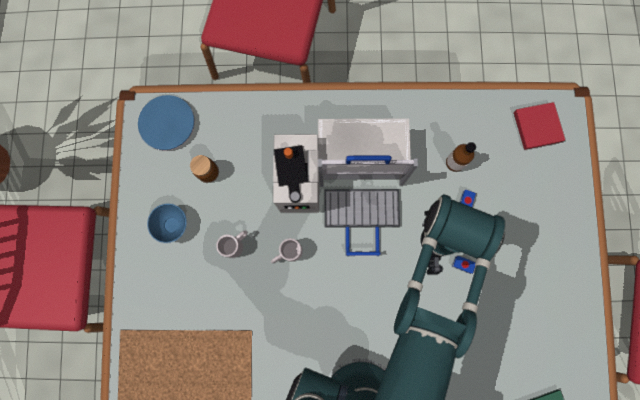

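Top view: the tray is out (floor around (362,207), bar at (362,253)), the sash is raised with its bar at (368,160), and the mugs are unmoved at (228,245) and (290,250). Now for the mugs.

```bash
sed -i 's/z0=np.median(P\[...,2\]\[(d>0)&(abs(P\[...,0\]-450)<60)&(abs(P\[...,1\]+100)<100)\])/z0={"scene":-0.06,"top":-1.25}[n]/' h.py; cat >> h.py <<'E'
def rv(t): a=np.radians((t+90)/2); return np.pi*np.array([np.cos(a),np.sin(a),0])
def pair(tp,pp,tf,pf):
    "grasp angle tp at pp, release angle tf at pf: common half turn with joint 6 best in range"
    c=[]
    for k in(0,180,-180):
        q=[manip.solve_ik(pp,rv(tp+k)),manip.solve_ik(pf,rv(tf+k))]
        if None not in [None if a is None else 1 for a in q]: c.append((max(abs(a[5]) for a in q),k))
    return min(c)
def locate(c0):
    s=shot("m"); f=[mug_fit(n,s[n][1],c0) for n in s]; print([(np.round(a[0],1),a[1],round(float(a[2]),1),round(a[3]),a[4]) for a in f])
    h=np.mean([[np.cos(np.radians(a[3])),np.sin(np.radians(a[3]))] for a in f],0)
    return np.mean([a[0] for a in f],0),np.degrees(np.arctan2(h[1],h[0]))
def move_mug(c0,goal,hgoal):
    c,h=locate(c0); tp=h-90; tf=tp+(hgoal-h); G=65-PZ
    m,k=pair(tp,[*c,G],tf,[*goal,G+13]); print("angles",tp,tf,k,m)
    manip.set_gripper(1.0,40)
    manip.move_pose([*c,260],rv(tp+k)); manip.move_straight([*c,G],v=180); say("at")
    manip.set_gripper(0.0,40); say("grip",manip.current_grip_force())
    manip.move_straight([*c,G+100],v=150); say("lift")
    if manip.current_opening()<.5: raise SystemExit("lost")
    manip.move_straight([435,goal[1],G+115],rv(tf+k),v=150)
    manip.move_straight([*goal,G+115],v=150); manip.move_straight([*goal,G+20],v=120); manip.move_straight([*goal,G+12.5],v=30); say("down")
    manip.set_gripper(1.0); manip.dwell(.2); manip.move_straight([*goal,G+150],v=200); say("off")
E
python3 - <<'E'
from h import *
manip.move_straight([430,-150,400],v=300)
move_mug((435.4,203),(563.5,45),90)
E
```

```text
[(array([436.8, 201.6]), 113, 84.3, 120, 33), (array([434.3, 204.2]), 119, 85.2, 121, 33)]
angles 30.941400098307582 0.0 0 0.15589620588106357
at t 18.9 p [436.6 203.2  47.4] open 1.002 F [-0.2  0.4  0.5]
grip 45.39733026875183 t 19.2 p [436.3 203.2  47.5] open 0.725 F [-0.8 -0.3  6.2]
lift t 20.0 p [434.6 202.6 145.2] open 0.721 F [-0.4  0.1 -1.1]
down t 23.6 p [564.4  45.   59.5] open 0.727 F [0.9 1.1 1.7]
off t 25.0 p [563.6  45.  196.7] open 0.999 F [-0.4 -0.7  0.3]
```

```bash
python3 - <<'E'
from h import *
manip.move_straight([435,45,300],v=300)
move_mug((447.5,381.7),(563.5,-65),-90)
manip.move_straight([435,-65,300],v=300); 
p=manip.current_position(); manip.move_straight([400,-200,350],v=300)
s=shot("3")
for n in s:
    for c in((563,45),(563,-65)): print(n,*mug_fit(n,s[n][1],c))
E
```

```text
[(array([448.6, 380. ]), 119, 83.8, -46, 40), (array([446.8, 383. ]), 123, 84.2, -49, 37)]
angles -137.29803327694944 -180.0 180 0.15875407036560718
at t 28.6 p [448.7 382.2  47.6] open 1.001 F [ 0.7 -0.1  0.3]
grip 45.69678265135735 t 29.0 p [448.5 382.1  47.8] open 0.721 F [ 0.1 -0.9  6.2]
lift t 29.8 p [446.9 380.9 145. ] open 0.724 F [ 0.2  0.6 -2.9]
down t 35.3 p [564.6 -65.2  59.8] open 0.724 F [0.4 0.7 2.2]
off t 36.7 p [563.2 -64.9 195.9] open 1.001 F [-0.4 -0.4 -0.3]
scene [567.08022534  44.60187904] 20 87.82243018020762 0.0 0
scene [567.20647449 -63.01387689] 23 89.16480580287367 0.0 0
top [564.06607934  51.99816919] 98 88.77845680831297 91.54216264231873 28
top [562.46203326 -63.94774278] 101 86.93026402869327 -89.57169720777337 26
```

View pics/top3.png

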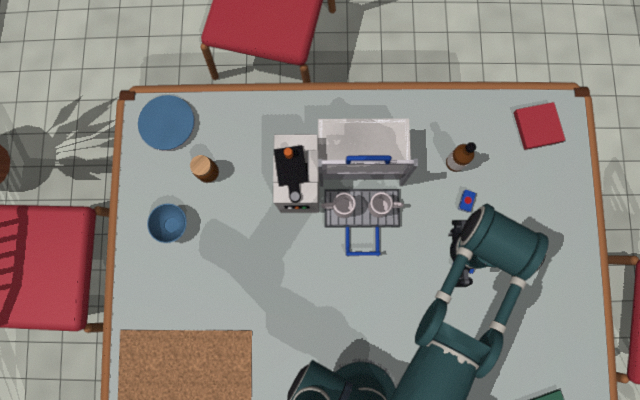

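Both mugs stand on the tray at (345,204) and (381,204) with their handles outward. I check rim height and levelness, widening the z window for the tray height.

```bash
python3 - <<'E'
from h import *
np.set_printoptions(precision=1,suppress=True)
d=np.load("pics/top3.npy")
for c in((563,45),(563,-65)):
    q=mug_pts("top",d,(c[0]-50,c[0]+50,c[1]-45,c[1]+45)); r=q[(q[:,2]>88)&(q[:,2]<106)]
    f=least_squares(lambda s:np.hypot(r[:,0]-s[0],r[:,1]-s[1])-29.5,c,loss="soft_l1",f_scale=2).x
    A=np.c_[r[:,:2]-f,np.ones(len(r))]; print(f,len(r),np.median(r[:,2]),"slopes",np.linalg.lstsq(A,r[:,2],rcond=None)[0][:2])
E
```

```text
[564.3  48. ] 128 96.07553837221792 slopes [-0.  0.]
[564.3 -59.4] 125 96.80078800791102 slopes [-0.  0.]
```

```bash
python3 - <<'E'
from h import *
z=42-PZ; o=rv(0)
manip.move_pose([424,-10,200],down(0,[424,-10,z])); manip.move_straight([424,-10,z],v=150); say("at")
manip.set_gripper(0.0,50); say("grip")
manip.move_straight([570.5,-10.3,z],v=70); say("home")
manip.set_gripper(1.0); manip.dwell(.2); say("rel")
manip.move_straight([571,-10.3,z+120],v=200); manip.move_straight([430,-200,350],v=300)
s=shot("4")
for n in s:
    P=cloud(n,s[n][1]);B=masks(s[n][0])["blue"]>0;m=B&(P[...,2]>37)&(P[...,2]<60)&(abs(P[...,1])<120)&(P[...,0]<600)
    if m.any(): print(n,"tray bar",P[m].mean(0))
    m=B&(P[...,2]>270); print("sash",np.median(P[m],0))
E
```

```text
at t 40.4 p [425.  -10.2  24.1] open 1.002 F [0.3 0.1 0.5]
grip t 41.1 p [424.  -10.   23.5] open 0.121 F [-1.   0.1  2.3]
home t 43.3 p [570.4 -10.5  23.5] open 0.119 F [-2.6 -1.6  5.8]
rel t 44.2 p [570.5 -10.3  23.3] open 1.0 F [-0.3  0.2  0.5]
sash [645.11252014  -8.01301894 311.71099178]
top tray bar [570.03435181  -9.7321337   45.82919477]
sash [643.49407427 -13.32314143 309.91585327]
```

View pics/top4.png

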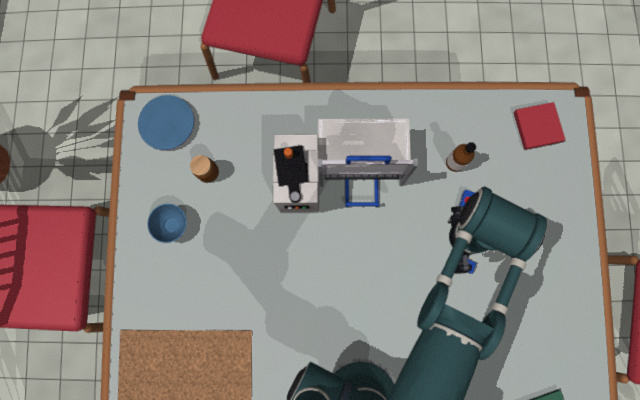

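The tray is home, with its bar at (362,205) and the mugs inside. Next I lower the sash.

```bash
python3 - <<'E'
from h import *
z=306-PZ; x,y=w2(-6,0)
manip.move_straight([500,-10,z+60],v=300); manip.move_pose([x,y,z+60],down(0,[x,y,z]))
manip.move_straight([x,y,z],v=120); manip.set_gripper(0.0,60); say("grip")
manip.move_straight([x,y,188.5-PZ],v=90); say("down")
manip.dwell(.2); manip.set_gripper(1.0); say("rel")
manip.move_straight([x,y,380],v=250); manip.move_straight([430,-50,400],v=300)
s=shot("5")
for n in s:
    P=cloud(n,s[n][1]);B=masks(s[n][0])["blue"]>0;z0={"scene":-0.06,"top":-1.25}[n]
    m=B&(P[...,2]>150)&(P[...,0]>620)&(P[...,2]<260); print(n,"sash",np.median(P[m],0),np.percentile(P[m][:,2],[80,95]))
    m=(masks(s[n][0])["orange"]>0)&(P[...,2]>238)&(P[...,2]<255); print("knob",P[m].mean(0),m.sum())
    for r in top_faces(n,*s[n]): print(*r)
E
```

```text
grip t 49.0 p [644.4 -10.3 287.3] open 0.14 F [-4.3  0.9  1.8]
down t 50.5 p [644.4 -10.3 170.3] open 0.141 F [-7.7  0.2  5.6]
rel t 51.4 p [645.4 -10.3 169.8] open 0.998 F [-0.6 -1.  -0. ]
scene sash [645.76929254 -11.31518375 194.8783655 ] [196.88383374 199.35960612]
knob [679.48843731 194.42460162 246.45848862] 23
[ 389.1463623  -315.44342041] [37.10499573 65.52487183] 65.4134 27.248010822337445
[ 472.52813721 -410.9163208 ] [40.35667038 63.00696945] 151.37936 26.98899177711729
[ 582.77929688 -333.95257568] [40.45904541 63.22418594] 162.49582 27.273838768612958
top sash [643.14067365  -9.05231959 193.19718827] [195.28560346 196.84024165]
knob [679.73536    197.23904557 245.09277738] 50
[ 581.95605469 -329.5796814 ] [35.63737106 60.11022186] 157.75694 27.91789661917096
[ 474.30932617 -407.6652832 ] [36.81771851 64.37755585] 150.24162 27.866688680367588
[ 389.94842529 -312.10397339] [37.42550659 63.16833496] 66.96204 27.474408547477424
```

```bash
cat >> h.py <<'E'
PIN=np.array([566.5,179.7]); PORT=PIN+[85,0]
def kpos(phi,r=114.5): return PIN+r*np.array([np.cos(np.radians(phi)),np.sin(np.radians(phi))])
def swing(a,b,n,away):
    z=236-PZ; k=min((max(abs(manip.solve_ik([*kpos(f),z],rv(f+90+k))[5]) if manip.solve_ik([*kpos(f),z],rv(f+90+k)) is not None else 9 for f in(a,b)),k) for k in(0,180,-180)); print(k); k=k[1]
    manip.set_gripper(1.0,30); manip.move_pose([*kpos(a),z+90],rv(a+90+k)); manip.move_straight([*kpos(a),z],v=150)
    manip.set_gripper(0.0,30); say("grip")
    for f in np.linspace(a,b,n+1)[1:]: manip.move_straight([*kpos(f),z],rv(f+90+k),v=120); 
    say("swung"); manip.set_gripper(1.0); manip.dwell(.1)
    manip.move_straight([*kpos(b),z+120],v=250); manip.move_pose([*away,z+150],rv(0))
def knob(s):
    for n in s:
        P=cloud(n,s[n][1]); m=(masks(s[n][0])["orange"]>0)&(P[...,2]>238)&(P[...,2]<256)
        if m.any(): c=P[m].mean(0); e=c[:2]-PIN; print(n,"knob",np.round(c,1),"r",round(np.hypot(*e),1),"deg",round(np.degrees(np.arctan2(e[1],e[0])),1))
E
python3 - <<'E'
from h import *
manip.move_straight([430,150,400],v=300)
swing(8.1,108,10,(430,-100))
s=shot("6"); knob(s)
E
```

```text
(np.float64(1.6746810728347894), 180)
grip t 57.0 p [680.1 195.9 217.9] open 0.244 F [-0.5 -0.5  2.1]
swung t 60.3 p [531.7 287.9 217.7] open 0.243 F [-1.2 -2.5  6.1]
scene knob [530.5 287.7 245.4] r 113.8 deg 108.4
top knob [531.9 289.3 244.6] r 114.9 deg 107.5
```

View pics/top6.png

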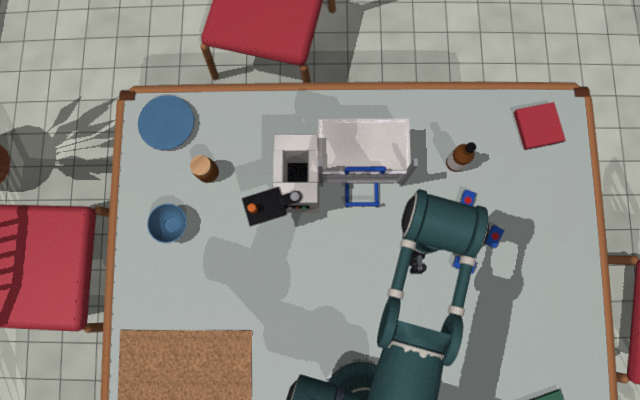

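The port is fully open at (297,167), with the cover aside and its knob at (252,208). I check the port centre and the syrup clearance, then do the blocks.

```bash
cat >> h.py <<'E'
def find_blocks():
    s=shot("b"); a=top_faces("scene",*s["scene"]); b=top_faces("top",*s["top"]); out=[]
    for f in b:
        if not(28<f[1][0]<45 and 52<f[1][1]<72): print("odd",f); continue
        for g in a:
            if np.hypot(*(f[0]-g[0]))<12 and 28<g[1][0]<46: out.append(((f[0]+g[0])/2,f[2],f[3],g[3]))
    return out
def block(c,th):
    best=min((pair(th+90,[*c,20],t,[*PORT,210]),t) for t in(th+90-th,th+90-th+180)); (m,k),t=best
    print("block",np.round(c,1),round(th),"q6",round(m,2),t,k)
    manip.set_gripper(1.0,40); manip.move_pose([*c,250],rv(th+90+k)); manip.move_straight([*c,3],v=180)
    manip.set_gripper(0.0,40); say("grip"); manip.move_straight([*c,270],v=250); say("lift")
    if manip.current_opening()<.3: raise SystemExit("lost")
    manip.move_pose([470,0,290],rv(t+k)); manip.move_straight([PORT[0]-60,PORT[1],275],v=300); manip.move_straight([*PORT,275],v=200); manip.move_straight([*PORT,202],v=120); say("over")
    manip.set_gripper(1.0); manip.dwell(.3); manip.move_straight([*PORT,290],v=250); manip.move_pose([450,20,330],rv(t+k))
E
python3 - <<'E'
from h import *
np.set_printoptions(precision=1,suppress=True)
for n in("scene","top"):
    P=cloud(n,np.load(f"pics/{n}6.npy")); z0={"scene":-0.06,"top":-1.25}[n]; Z=P[...,2]-z0
    m=((Z>194)&(Z<206)&(P[...,0]>540)&(P[...,0]<760)&(P[...,1]>110)&(P[...,1]<250)); q=P[m]
    r=q[abs(q[:,1]-180)<20][:,0]; r=np.sort(r); i=np.argmax(np.diff(r)); print(n,"port x",r[i],r[i+1],(r[i]+r[i+1])/2)
    r=np.sort(q[abs(q[:,0]-650)<25][:,1]); i=np.argmax(np.diff(r)); print("port y",r[i],r[i+1],(r[i]+r[i+1])/2)
    d=np.load(f"pics/{n}0.npy");P=cloud(n,d);q=P[(P[...,2]>60)&(P[...,2]<200)&(P[...,1]<-200)&(P[...,1]>-450)&(P[...,0]>560)&(P[...,0]<800)]; print("syrup",q.min(0),q.max(0))
E
```

```text
scene port x 610.4096944263716 694.8037289922395 652.6067117093055
port y 145.297222735802 211.2154822884291 178.25635251211554
syrup [ 676.5 -335.9   60.1] [ 735.8 -275.2  195.9]
top port x 605.3520928427929 694.0389487014924 649.6955207721426
port y 148.0170524611087 214.75896732201116 181.38800989155993
syrup [ 674.  -329.1   60.2] [ 731.9 -273.3  195.8]
```

```bash
python3 - <<'E'
from h import *
manip.move_pose([450,20,330],rv(0))
b=find_blocks(); [print(np.round(x[0],1),*np.round(x[1:],1)) for x in b]
c,th=b[0][:2]; block(c,th)
s=shot("7"); b=find_blocks(); [print(np.round(x[0],1),*np.round(x[1:],1)) for x in b]
for n in s:
    P=cloud(n,s[n][1]); m=(masks(s[n][0])["blue"]>0)&(np.hypot(P[...,0]-PORT[0],P[...,1]-PORT[1])<60); print(n,m.sum(),np.median(P[m],0) if m.any() else "")
E
```

```text
[ 581.7 -331.1] 161.3 28.1 27.4
[ 473.  -409.4] 151.1 27.5 26.5
[ 389.5 -313. ] 66.4 28.0 27.0
block [ 581.7 -331.1] 161 q6 1.34 90.0 0
grip t 67.6 p [ 582.2 -331.5    3.7] open 0.413 F [-1.  -1.1  2.7]
lift t 68.8 p [ 580.7 -330.5  267.6] open 0.41 F [-0.2  0.2 -1.4]
over t 73.4 p [651.8 179.8 202.7] open 0.41 F [ 0.1 -0.1 -0.6]
[ 473.1 -409.2] 149.5 27.6 27.4
[ 389.7 -313.2] 66.1 27.1 27.7
scene 0 
top 139 [666.09521787 182.24295754  86.99695715]
```

```bash
python3 - <<'E'
from h import *
for i in range(2):
    b=find_blocks(); print(len(b))
    if not b: break
    block(*b[0][:2])
print("left",find_blocks()); s=shot("8"); knob(s)
p=s["top"][0]; cv2.imwrite("pics/z8.png",cv2.resize(p[120:290,220:520],None,fx=2.6,fy=2.6,interpolation=cv2.INTER_CUBIC))
P=cloud("top",s["top"][1]); m=(masks(p)["blue"]>0)&(np.hypot(P[...,0]-PORT[0],P[...,1]-PORT[1])<60)&(P[...,1]>130); print(m.sum(),np.percentile(P[m],[5,50,95],axis=0))
E
```

```text
2
block [ 472.8 -409.6] 150 q6 1.34 90.0 0
grip t 80.8 p [ 473.3 -410.     3.7] open 0.412 F [-0.5 -0.3  3.9]
lift t 82.0 p [ 471.9 -408.7  267.7] open 0.411 F [ 0.3 -0.   0.1]
over t 86.6 p [651.8 179.8 202.8] open 0.41 F [ 0.1  0.2 -0.9]
1
block [ 389.6 -312.8] 66 q6 1.34 270.0 180
grip t 92.7 p [ 390.2 -313.3    3.6] open 0.415 F [ 0.5 -0.5  3.1]
lift t 93.9 p [ 388.7 -312.   267.9] open 0.414 F [-0.6  0.1 -2. ]
over t 97.2 p [651.8 179.9 202.7] open 0.413 F [ 0.6 -0.2 -1.2]
left []
scene knob [530.5 287.4 246.5] r 113.5 deg 108.5
top knob [532.1 289.4 244.6] r 115.0 deg 107.4
240 [[631.29729338 163.51280927 112.39257036]
 [656.97469706 179.55519611 141.34549435]
 [688.57071361 201.09642075 147.44958221]]
```

View pics/z8.png

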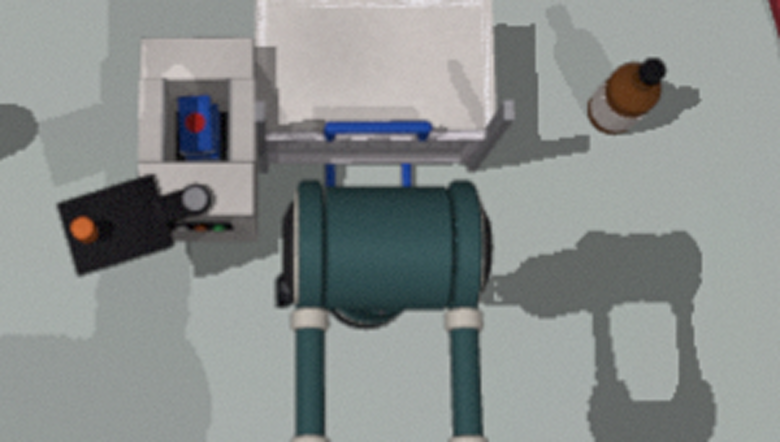

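All three blocks are in the shaft, stacked with the top at about 145 mm at crop (197,125). The table is clear, so I shut the cover.

```bash
python3 - <<'E'
from h import *
manip.move_straight([430,150,400],v=300)
swing(107.9,-0.3,11,(430,-100)); say("end")
s=shot("9"); knob(s)
for n in s:
    P=cloud(n,s[n][1]);B=masks(s[n][0])["blue"]>0
    m=B&(P[...,2]>150)&(P[...,0]>620)&(P[...,1]<120); print(n,"sash",np.median(P[m],0),np.percentile(P[m][:,2],[80]))
    m=B&(P[...,2]>37)&(P[...,2]<60)&(abs(P[...,1])<120)&(P[...,0]<600); print("tray",P[m].mean(0) if m.any() else "")
    z=P[...,2]; m=(z>200)&(z<218)&(P[...,0]>540)&(P[...,0]<740)&(P[...,1]>100)&(P[...,1]<260)&(s[n][0].max(2)<50); r=cv2.minAreaRect(P[m][:,:2].astype(np.float32)); print("cover",r)
cv2.imwrite("pics/z9.png",cv2.resize(s["scene"][0][130:300,140:460],None,fx=2.4,fy=2.4,interpolation=cv2.INTER_CUBIC))
E
```

```text
(np.float64(1.797836614291123), -180)
grip t 103.2 p [531.5 288.8 217.8] open 0.249 F [-0.6  0.1  2.9]
swung t 106.8 p [682.6 179.7 217.9] open 0.244 F [8.  1.7 1.8]
end t 110.0 p [430.1 -99.8 366.7] open 0.997 F [ 0.1 -0.2  0.2]
scene knob [681.  180.3 247.2] r 114.5 deg 0.3
top knob [681.1 183.1 244.6] r 114.6 deg 1.7
scene sash [645.9459339  -11.22561027 194.52877833] [196.37090863]
tray 
cover ((628.9281616210938, 162.1138916015625), (153.85931396484375, 111.31326293945312), 1.2299190759658813)
top sash [643.34923774  -9.27358834 192.30019964] [194.80049578]
tray [570.04949794  -9.16034436  45.56599887]
cover ((626.84716796875, 179.86875915527344), (151.81497192382812, 74.91793823242188), 1.2741036415100098)
```

View pics/z9.png

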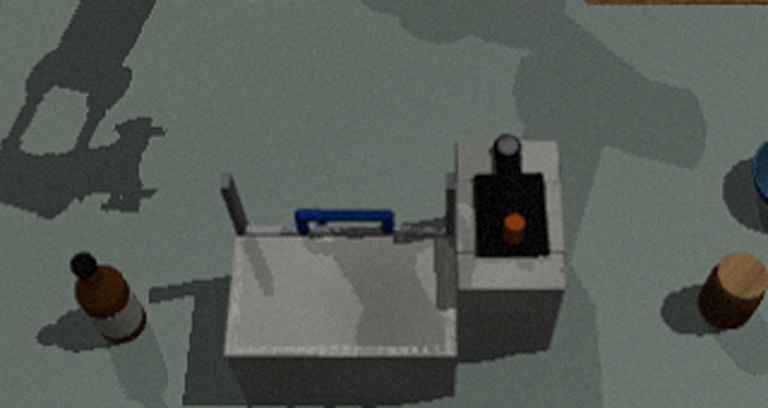

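The cover is about 1° short of the stop, so I nudge it the rest of the way.

```bash
python3 - <<'E'
from h import *
manip.move_straight([430,150,400],v=300)
swing(1,-1.5,1,(430,-100)); say("end"); manip.dwell(.3)
s=shot("10"); knob(s)
print(len(find_blocks())); print(manip.close_job())
E
```

```text
(np.float64(1.3628423128775198), 0)
grip t 114.1 p [681.2 181.7 217.9] open 0.247 F [-0.6 -0.4  3.9]
swung t 114.4 p [681.3 176.8 217.9] open 0.247 F [-0.1  0.1  2.4]
end t 117.2 p [430.3 -99.7 366.7] open 1.004 F [ 0.2 -0.8  0.7]
scene knob [679.2 176.7 245.5] r 112.7 deg -1.5
top knob [681.1 180.3 244.7] r 114.6 deg 0.3
0
the job is handed in; nothing more can be done
None
```

I handed the job in at about 117 s of the 210 s allowed: both mugs are on the tray inside the washer, the tray is home, the sash is down, all three blocks are in the port, and the cover is shut to within about 1°. The hand-in call returned no verdict.

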